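# Scan the barcode of a lying sample vial

## Task

Without lifting the small amber glass vial off the bench, roll it along the bench until the barcode on its label faces straight up, and let go of it. Then take the hand-held barcode reader out of its charging dock, carry it over the rack of tubes without touching that, and hold it still, upright, with its window about two centimetres above the middle of the barcode and its long side along the vial, so that the scan line crosses all the bars. Never let the reader touch the vial, leave everything else where it stands, and finish while still holding the reader there.

Things in the scene. Friction and masses are not known exactly. Their poses are not given: they have to be found in the camera images.
- vial: Loose amber glass sample vial with a black flush screw cap: a plain cylinder 24 mm in diameter and 100 mm long, 45 g, lying on the bench; it rolls freely. Origin at the middle of the cylinder (12 mm above the bench); its x axis runs along the cylinder toward the cap, its z axis points out through the middle of the white label, so the barcode faces straight up when z is up. At the start the label faces sideways and down, about 115 degrees from straight up.
- barcode (a point): Centre of the barcode, on the vial's surface: 14 mm from the vial's middle, away from the cap. The printed bars run round the vial and follow one another along it over 44 mm; the white label is 58 mm long.
- reader: Loose hand-held line barcode reader, 0.16 kg, standing upright in the dock's pocket: a wide flat head, 76 mm (x) by 30 mm (y) by 36 mm high, narrowing from 36 to 64 mm above the underside to a slim handle 34 mm (x) by 26 mm (y) that reaches up to 156 mm above the underside. Origin at the middle of the underside, where the scan window is; z points up along the handle, x runs along the wide side of the head, which is the scan line (both ways round are alike).
- window (a point): Middle of the reader's scan window, in its underside (same point as the reader's origin).
- handle (a point): Point in the middle of the reader's handle, 120 mm above its underside: the place to grip it, across the 26 mm side (along the reader's y).
- dock: Grey charging dock fixed to the bench, base 124 mm (x) by 92 mm (y) and 10 mm high, with a pocket whose walls reach 40 mm above the bench; the pocket is 81 mm (x) by 35 mm (y) inside and its floor is 10 mm above the bench, so the reader must be lifted straight up by at least 32 mm to come free. Origin at the middle of its underside; x and y axes as the docked reader's.
- rack: Loose yellow two-deck tube rack, 158 mm (x) by 254 mm (y) by 63 mm high, standing between the dock and the vial with its long side away from the robot; three capped tubes stand in it and reach 124 mm above the bench. Origin at the middle of its underside.
- well_plate: Bystander: clear well plate, 85 x 127 x 20 mm, origin at the middle of its underside.
- tape_roll: Bystander: roll of tape lying flat, 103 mm across, 25 mm high, origin at its underside.
- tip_beaker: Bystander: plastic beaker, 72 mm across, 88 mm high, origin at the middle of its underside.
- pen: Bystander: marker pen, 135 mm long, 16 mm thick, lying near the front edge.
- ballpoint: Bystander: ballpoint pen, 145 mm long, 9 mm thick, lying at the left.
- forceps: Bystander: forceps, 125 mm long, 9 mm high, lying at the left.
- slide_box: Bystander: clear slide box, 50 x 87 x 19 mm, at the far left near the front edge.
Not all that is in view belongs to the job. What is shaped like the reader but red is not meant.

How it is judged:
On the way, in this order (a step that is already met when the one before it is completed fails the run):
1. the vial lies still on the bench with its barcode up (within 20 degrees), let go of, while the reader is still in its dock (angle between vial's own z axis and vertical below 0.35 rad and linear speed of vial below 0.01 m/s and height (world z) of vial below 0.016 m and contact force between each of the arm, the fingers and vial below 0.05 N and distance between reader and dock below 0.02 m), for 0.2 s.
2. the reader is lifted clear of its dock, held by the fingers (z of window in the frame of dock above 0.045 m and contact force between the fingers and reader above 0.5 N), for 0.1 s.
At the end, for the whole second after the job is handed in: The vial lies still on the bench, barcode up within 20 degrees. The reader is held still and touches nothing else, upright within 8 degrees, its window within 10 mm of the barcode's centre seen from above and 8 to 36 mm above the vial, its long side along the vial within 11 degrees (angle between vial's own z axis and vertical below 0.35 rad and height (world z) of vial between 0.008 and 0.016 m and linear speed of vial below 0.01 m/s and horizontal distance between window and barcode below 0.01 m and height (world z) of window between 0.032 and 0.06 m and angle between the x axis of reader and the x axis of vial, either way round below 0.2 rad and angle between reader's own z axis and vertical below 0.15 rad and contact force between the fingers and reader above 0.5 N and linear speed of reader below 0.02 m/s and contact force between each of reader, the arm, the fingers and vial below 0.05 N and contact force between reader and dock below 0.05 N and contact force between reader and rack below 0.05 N); the arm keeps its last pose, push and grip.
It fails at once if the vial is lifted off the bench or falls from it (height (world z) of vial above 0.02 m or height (world z) of vial below 0 m).
It fails at once if the reader touches the vial (contact force between reader and vial above 0.1 N).
It fails at once if the rack of tubes is pushed aside or tipped (distance of rack from where it was at the start of the episode above 0.012 m or angle between rack's own z axis and vertical above 0.1 rad).
It fails at once if the reader touches the rack or its tubes (contact force between reader and rack above 0.5 N).
It fails at once if a bystander is disturbed (distance of any of well_plate, tape_roll, tip_beaker from where it was at the start of the episode above 0.015 m or distance of any of pen, ballpoint, forceps, slide_box from where it was at the start of the episode above 0.02 m).
It also fails if it takes over 72 s, if anything falls off the work surface, if the arm or the gripper's body presses on something with over 40 N, if the wrist force passes 120 N, or if a joint passes its speed limit or range.

## Robot

A 6-joint arm with a two-finger parallel gripper is mounted at the origin on a cart in front of the work surface, level with it; the furniture and walls round the work are solid. World frame = base frame: x ahead of the robot, y to its left, z up, the work surface at z = 0. Lengths are in m, angles in rad, forces in N, time in s.
With the tool pointing down it reaches from about 0.425 to 0.95 m from the base axis. Payload 3.5 kg.
Tool frame: the origin (TCP) lies at the very end of the fingers, on their centre line; the grasp point (between the pads) lies 19 mm behind it (grip_depth is the distance from the TCP to the grasp point, in m); x points along the fingers, z is the direction in which the jaws open and shut, and the axes are right-handed (so a half turn about x gives the same grasp; the last joint's range is limited). The gripper opens to 85 mm and grips with 20 to 120 N. Pads are 22 mm wide; open, the fingers measure 114 mm over their backs; the gripper's body (76 mm by 85 mm) begins 54 mm behind the grasp point. The pads swing forward as they close: fully open they stand 13 mm farther back than shut.
Start: joints at [1.032, 0.286, 1.577, -0, 1.279, -0.15], TCP at [0.256, 0.625, 0.231] pointing down, gripper open.
Joint ranges: [-2.77, 2.77], [-0.9, 2.22], [0.21, 2.48], [-1.53, 4.67], [0.24, 2.81], [-2.84, 2.84]. Speed limits (rad/s): [2.79, 2.79, 3.14, 3.14, 3.14, 3.14].

## Interface

Orientations are given as a unit quaternion [x, y, z, w].
In Python, from plant import get_state, read_camera, calibration, sign_off, recognise, grip_depth gives the robot as it stands. The module is installed in compiled form; this text tells all that it offers.
- The arm moves only by the tool servo_tool, never from a script. Its argument "deltas" is a list that holds one entry, the list of rows, each a list of 4 numbers: the shift along the world's x, y, z scaled (see below), then the turn about the world's z scaled (see below). In form: [[[tx, ty, tz, spin], ...]]. A call has exactly 5 rows; each row is the pose to reach, as a shift and turn from the pose commanded when the call began; what a row does not reach only later rows make up. The controller multiplies each number of a shift by 10 cm and each number of a turn by 90 degrees. A row lasts 1/10 s, in which the tool goes at most 50 mm and 8.59 degrees, less where a joint would pass 70% of its speed; a pose out of reach is approached as far as the arm can. A call with a number of a shift or a turn outside -1 to 1 is refused whole. A call with a gripper value outside its range is refused whole. "claw" is the gripper's target within -1 to 1 (fully open at 1, half-way at 0, shut at -1), set as the call begins (left out, the last holds). The fingers move at their own pace and stop on an object; "force" is the grip in N (left out, the last holds). Time passes only in rows, so rows that repeat a pose let the fingers close, or fill a call up. It gives the time, the measured TCP pose, the force and the opening at its end, in the units of the state.
- get_state(): the state, without advancing time (a new reading comes with each control period).
- read_camera(name): name is "scene" or "top" or "wrist"; returns the picture (384x512x3 uint8, blue, green, red); there is no depth.
- calibration(name): a dict with "intrinsics" (3x3 intrinsics, pixels), "dist" ([k1, k2, p1, p2, k3] as OpenCV has them; the pictures are not rectified), "R" (3x3) and "t" (3): a world point X has camera coordinates R X + t; the wrist camera has in their place "T_tool_cam" (4x4, takes a point from camera to tool coordinates, whose origin is the TCP and whose axes are the tool frame's). Camera axes: x right, y down, z forward; pixel columns grow to the right and rows downward; lengths in m; the calibration is good to about 2 mm. A picture is of the moment at which its call begins: read the wrist's pose just before it. calibration takes no time and is no camera call.
- sign_off(): hands the job in, once; it reports no verdict.
Trained networks look in the newest picture that a camera, given by its name, has taken for a name from the list of things; names that differ only in an ending like _2 or _b are one class to them, and where a whole thing is asked for, a point or a joint stands for the part that bears it (a point fixed in the world has none). Each returns a list of dicts, best first, with "p" (0 to 1); they miss things now and then, are a little off and sometimes report something else, mostly with a low value. They report only what shows in the picture. A call takes as long as a camera call. They do not tell look-alikes from the thing itself.
- recognise(camera, query): "at" ([x, y, z] in m, in world coordinates, good to about 4 mm: the middle of the surface that is visible of it).
The state is a dict: "time": time; "qpos": joint angles; "dq": joint speeds; "joint_efforts": joint torques, N m; "eef_pos": TCP position; "tcp_rot": TCP orientation; "contact_force": force on the tool from outside, world axes, zero at the start; "wrist_torque": the same for the moment, N m; "opening": opening from 0.0 (shut) to 1.0 (fully open).
Only numpy, scipy, OpenCV 4.12 (cv2) and the standard library are available. Lean on these libraries where they do the work, as an engineer would, in place of code of your own. Each camera call takes 0.05 s, during which the arm holds its last target. There are 200 camera calls.

## Working session

There is one attempt and no reset: what is moved stays moved. The work goes in short steps, Python scripts to look and compute and a tool call to move; the robot and the scene stay as the last step left them, time stands still between calls to the robot, and variables do not carry over. Pictures are saved under pics/ and viewed, about 8 in all and at most 12, crops included, and the job is handed in when it is done.

Besides the shell and the picture viewer there is one more tool, called after "Emit:" as name(argument=value, ...), one argument or row to a line, values as JSON. servo_tool: Moves the arm, as the interface text tells. Its arguments: {"type":"object","properties":{"deltas":{"type":"array"},"claw":{"type":"number"},"force":{"type":"number"}},"required":["deltas"]}

```bash
mkdir -p pics
python3 - <<'E'
from plant import *
import cv2,numpy as np
s=get_state();print(s['time'],s['eef_pos'],s['tcp_rot'],s['opening'],grip_depth)
for c in ["scene","top"]:
    im=read_camera(c);cv2.imwrite(f'pics/{c}0.png',im)
    k=calibration(c);print(c,np.round(k['R'],3).tolist(),k['t'],np.round(k['intrinsics'],1).tolist(),k['dist'])
    for n in ["vial","barcode","reader","handle","dock","rack"]:
        print(c,n,[(np.round(d['at'],3).tolist(),round(d['p'],2)) for d in recognise(c,n)[:3]])
print(calibration("wrist"))
E
```

```text
0.0 [0.25550697 0.62406362 0.22992349] [-0.39434207  0.58793395  0.39363545  0.58641208] 1.0025831935416596 0.0187
scene [[-0.491, -0.871, 0.015], [-0.367, 0.191, -0.91], [0.79, -0.453, -0.414]] [0.52865702 0.23388119 1.3255948 ] [[440.7, 0.0, 254.4], [0.0, 440.7, 190.0], [0.0, 0.0, 1.0]] [0.05973294 0.         0.         0.         0.        ]
scene vial [([0.466, -0.08, 0.013], 0.63)]
scene barcode [([0.469, -0.086, 0.016], 0.55), ([0.459, 0.371, 0.08], 0.35)]
scene reader [([0.409, 0.75, 0.07], 0.97), ([0.458, 0.372, 0.082], 0.91), ([0.465, -0.084, 0.015], 0.6)]
scene handle [([0.41, 0.749, 0.067], 0.83), ([0.458, 0.37, 0.089], 0.64)]
scene dock [([0.447, 0.383, 0.009], 0.79)]
scene rack []
top [[-0.019, -1.0, -0.02], [-0.984, 0.022, -0.176], [0.176, 0.016, -0.984]] [0.32914842 0.55467686 1.56221409] [[470.1, 0.0, 253.4], [0.0, 470.1, 192.6], [0.0, 0.0, 1.0]] [-0.05492245  0.          0.          0.          0.        ]
top vial [([0.486, -0.086, 0.019], 0.78), ([0.4, 0.619, 0.017], 0.63)]
top barcode [([0.481, -0.09, 0.024], 0.49)]
top reader [([0.471, 0.358, 0.078], 0.58), ([0.422, 0.734, 0.068], 0.55), ([0.464, 0.361, 0.007], 0.54)]
top handle [([0.424, 0.737, 0.065], 0.55)]
top dock [([0.465, 0.364, 0.01], 0.78), ([0.467, 0.359, 0.072], 0.65)]
top rack [([0.543, 0.115, 0.062], 0.82), ([0.469, 0.36, 0.076], 0.59)]
{'intrinsics': array([[295.53962101,   0.        , 253.56272977],
       [  0.        , 295.53962101, 192.35431501],
       [  0.        ,   0.        ,   1.        ]]), 'dist': array([-0.07412736,  0.        ,  0.        ,  0.        ,  0.        ]), 'T_tool_cam': array([[ 7.34790010e-04, -2.87950257e-01,  9.57645085e-01,
        -1.42628508e-01],
       [-3.67499718e-04, -9.57645357e-01, -2.87950056e-01,
         7.23476738e-02],
       [ 9.99999663e-01, -1.40351474e-04, -8.09489880e-04,
        -9.25512701e-04],
       [ 0.00000000e+00,  0.00000000e+00,  0.00000000e+00,
         1.00000000e+00]])}
```

View pics/scene0.png

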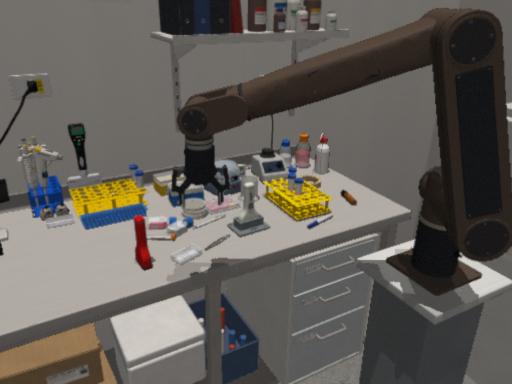

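View pics/top0.png

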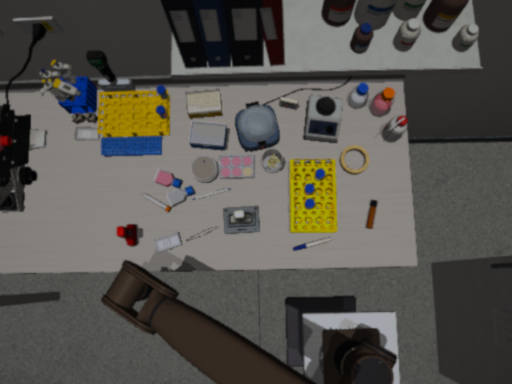

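The scene view shows the grey/white reader in its dock at about (248,215), the red look-alike at (142,240) and the vial at (348,197). In the top view the reader/dock is at (240,218), the rack at (313,195), and the vial at (372,214), lying roughly along world x. I'll compute the tool axes and enlarge the vial.

```bash
cat > h.py <<'E'
from plant import *
import cv2,numpy as np
from scipy.spatial.transform import Rotation as Ro
def cam(name,s=None):
    k=calibration(name)
    if name=="wrist":
        s=s or get_state();T=np.eye(4);T[:3,:3]=Ro.from_quat(s['tcp_rot']).as_matrix();T[:3,3]=s['eef_pos']
        C=T@k['T_tool_cam'];W=np.linalg.inv(C);R,t=W[:3,:3],W[:3,3]
    else:R,t=np.array(k['R']),np.array(k['t'])
    return k['intrinsics'],k['dist'],R,t
def proj(c,P):
    K,d,R,t=c;return cv2.projectPoints(np.atleast_2d(np.float64(P)),cv2.Rodrigues(R)[0],t,K,d)[0][:,0]
def back(c,uv,z):
    K,d,R,t=c;n=cv2.undistortPoints(np.float64(uv).reshape(-1,1,2),K,d)[:,0]
    D=np.c_[n,np.ones(len(n))]@R;o=-R.T@t;return o+D*((z-o[2])/D[:,2])[:,None]
def ortho(im,c,x0,x1,y0,y1,z,ppm):
    # rows: x decreasing downward, cols: y decreasing to right
    xs=np.arange(x1,x0,-1/ppm);ys=np.arange(y1,y0,-1/ppm);Y,X=np.meshgrid(ys,xs)
    p=proj(c,np.c_[X.ravel(),Y.ravel(),np.full(X.size,z)]).reshape(X.shape+(2,)).astype(np.float32)
    return cv2.remap(im,p[...,0],p[...,1],cv2.INTER_CUBIC)
E
python3 - <<'E'
from h import *
s=get_state();print(np.round(Ro.from_quat(s['tcp_rot']).as_matrix(),3))
t=cv2.imread('pics/top0.png')
cv2.imwrite('pics/vtop.png',np.hstack([cv2.resize(t[190:240,350:400],None,fx=7,fy=7,interpolation=2),cv2.resize(t[195:245,210:270],None,fx=7,fy=7,interpolation=2)]))
print(back(cam('top'),[[374,201],[370,228],[373,206]],0.012))
E
```

```text
[[ 0.    -0.925  0.379]
 [ 0.     0.379  0.925]
 [-1.    -0.     0.   ]]
[[ 0.52906212 -0.10416963  0.012     ]
 [ 0.434593   -0.08429157  0.012     ]
 [ 0.5114484  -0.0995379   0.012     ]]
```

View pics/vtop.png

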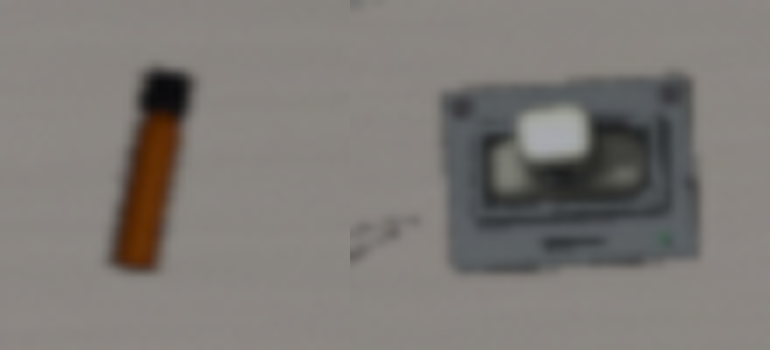

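Run:
```python
from h import *
t=cv2.imread('pics/scene0.png')
cv2.imwrite('pics/vsc.png',cv2.resize(t[182:212,328:368],None,fx=12,fy=12,interpolation=2))
```

```text
(no output)
```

View pics/vsc.png

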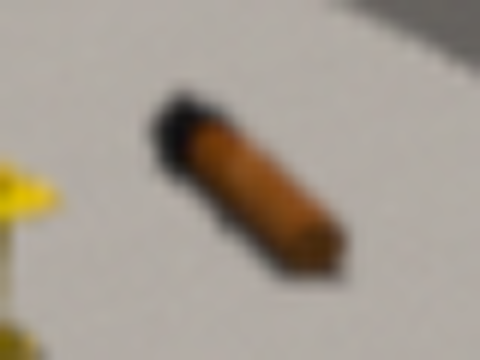

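Emit:
servo_tool(
  deltas=[
    [[0.5, -0.5, 0.2, 0], [0.9, -0.9, 0.4, 0], [1, -1, 0.6, 0], [1, -1, 0.7, 0], [1, -1, 0.7, 0]],
  ],
)

```text
time: 1.2
eef_pos: [0.3575, 0.5249, 0.3048]
tcp_rot: [-0.393, 0.586, 0.394, 0.59]
contact_force: [1.0, -0.4, 0.1]
opening: 1.001
```

Emit:
servo_tool(
  deltas=[
    [[0.3, -0.4, 0, 0], [0.6, -0.8, 0, 0], [0.8, -1, 0, 0], [0.8, -1, 0, 0], [0.8, -1, 0, 0]],
  ],
)

```text
time: 1.7
eef_pos: [0.4349, 0.4252, 0.3]
tcp_rot: [-0.394, 0.588, 0.394, 0.586]
contact_force: [0.1, 0.9, -0.4]
opening: 1.001
```

No white shows on the vial's +y side, so the label is probably on the −y side. I'll take a wrist shot of the dock on the way.

Run:
```python
from h import *
s=get_state();im=read_camera('wrist');cv2.imwrite('pics/w_dock.png',im);np.save('w_dock.npy',np.r_[s['eef_pos'],s['tcp_rot']])
for n in ["reader","handle","dock","window"]:
    print(n,[(np.round(d['at'],3).tolist(),round(d['p'],2)) for d in recognise('wrist',n)[:3]])
```

```text
reader [([0.465, 0.368, 0.124], 0.92), ([0.424, 0.729, 0.046], 0.82)]
handle [([0.422, 0.736, 0.054], 0.8), ([0.465, 0.37, 0.121], 0.63)]
dock [([0.45, 0.383, 0.01], 0.83), ([0.476, 0.139, 0.06], 0.69)]
window [([0.466, 0.372, 0.119], 0.72), ([0.425, 0.729, 0.053], 0.71)]
```

Emit:
servo_tool(
  deltas=[
    [[0.1, -0.4, 0, 0], [0.2, -0.8, 0, 0], [0.2, -1, 0, 0], [0.2, -1, 0, 0], [0.2, -1, 0, 0]],
  ],
)

```text
time: 2.45
eef_pos: [0.4556, 0.3252, 0.3016]
tcp_rot: [-0.394, 0.587, 0.394, 0.587]
contact_force: [-0.2, 0.1, -1.3]
opening: 0.999
```

Emit:
servo_tool(
  deltas=[
    [[0, -0.4, 0, 0], [0, -0.8, 0, 0], [0, -1, 0, 0], [0, -1, 0, 0], [0, -1, 0, 0]],
  ],
)

```text
time: 2.95
eef_pos: [0.4559, 0.2257, 0.3015]
tcp_rot: [-0.394, 0.587, 0.394, 0.587]
contact_force: [-0.7, -0.1, 0.2]
opening: 1.002
```

Emit:
servo_tool(
  deltas=[
    [[0, -0.4, 0, 0], [0, -0.8, 0, 0], [0, -1, 0, 0], [0, -1, 0, 0], [0, -1, 0, 0]],
  ],
)

```text
time: 3.45
eef_pos: [0.4561, 0.1258, 0.3014]
tcp_rot: [-0.394, 0.587, 0.394, 0.587]
contact_force: [-0.6, -0.2, 0.1]
opening: 0.998
```

Emit:
servo_tool(
  deltas=[
    [[0, -0.4, 0, 0], [0, -0.8, 0, 0], [0, -1, 0, 0], [0, -1, 0, 0], [0, -1, 0, 0]],
  ],
)

```text
time: 3.95
eef_pos: [0.4561, 0.0259, 0.3013]
tcp_rot: [-0.394, 0.587, 0.395, 0.587]
contact_force: [-0.1, -0.1, -0.1]
opening: 0.999
```

Emit:
servo_tool(
  deltas=[
    [[0, -0.4, 0, 0], [0, -0.8, 0, 0], [0, -1, 0, 0], [0, -1, 0, 0], [0, -1, 0, 0]],
  ],
)

```text
time: 4.45
eef_pos: [0.4562, -0.074, 0.3012]
tcp_rot: [-0.394, 0.587, 0.395, 0.587]
contact_force: [0.3, -0.2, 0.2]
opening: 1.0
```

Emit:
servo_tool(
  deltas=[
    [[0, -0.4, -0.4, 0], [0, -0.8, -0.8, 0], [0, -1, -1, 0], [0, -1, -1, 0], [0, -1, -1, 0]],
  ],
)

```text
time: 4.95
eef_pos: [0.456, -0.1739, 0.2009]
tcp_rot: [-0.393, 0.587, 0.395, 0.587]
contact_force: [0.2, 0.1, 0.8]
opening: 1.002
```

Emit:
servo_tool(
  deltas=[
    [[0, -0.3, -0.3, 0], [0, -0.6, -0.6, 0], [0, -0.7, -0.9, 0], [0, -0.7, -0.9, 0], [0, -0.7, -0.9, 0]],
  ],
)

```text
time: 5.45
eef_pos: [0.457, -0.2443, 0.1128]
tcp_rot: [-0.395, 0.587, 0.394, 0.587]
contact_force: [-0.0, 0.2, 0.5]
opening: 0.995
```

Run:
```python
from h import *
s=get_state();im=read_camera('wrist');print(s['eef_pos'],s['qpos']);cv2.imwrite('pics/w_v1.png',im);np.save('w_v1.npy',np.r_[s['eef_pos'],s['tcp_rot']])
for n in ["vial","barcode"]:
    print(n,[(np.round(d['at'],3).tolist(),round(d['p'],2)) for d in recognise('wrist',n)[:3]])
```

```text
[ 0.45697476 -0.24433286  0.11275059] [-6.87225286e-01  7.41751055e-02  2.05340591e+00  6.18573126e-04
  1.01289991e+00 -1.87112199e+00]
vial [([0.476, -0.098, 0.021], 0.78)]
barcode [([0.48, -0.096, 0.024], 0.57)]
```

View pics/w_v1.png

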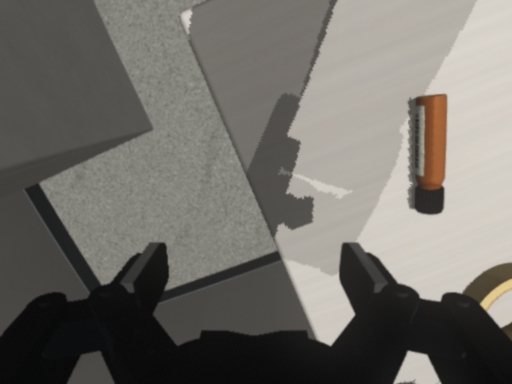

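The label edge with its bars shows on the −y side of the vial, at px (421,105–175); the cap is at (430,200). So the vial must roll about 24 mm toward +y. Now I'll fit the vial's axis.

```bash
cat >> h.py <<'E'
from scipy.optimize import minimize
def vialpts(p):
    x,y,a=p;u=np.array([np.cos(a),np.sin(a),0]);v=np.array([-u[1],u[0],0]);w=np.array([0,0,1.])
    th=np.linspace(0,2*np.pi,40);ring=.012*(np.outer(np.cos(th),v)+np.outer(np.sin(th),w))
    c=np.array([x,y,.012]);return np.r_[c+.05*u+ring,c-.05*u+ring]
def sil(c,p,sh):
    m=np.zeros(sh,np.uint8);h=cv2.convexHull((proj(c,vialpts(p))*8).astype(np.int32));cv2.fillConvexPoly(m,h,255,cv2.LINE_AA,3);return m/255.
def fitvial(im,c,p0):
    hsv=cv2.cvtColor(im,cv2.COLOR_BGR2HSV)
    m=(((hsv[...,1]>100)|(hsv[...,2]<60))).astype(np.uint8)
    roi=cv2.dilate(sil(c,p0,m.shape).round().astype(np.uint8),np.ones((25,25)))
    m=m*roi; h=max(cv2.findContours(m,0,2)[0],key=cv2.contourArea)
    t=np.zeros_like(m);cv2.fillConvexPoly(t,cv2.convexHull(h),1)
    f=lambda p:np.abs(sil(c,p,m.shape)-t).sum()/t.sum()
    r=minimize(f,p0,method='Nelder-Mead',options=dict(initial_simplex=np.array(p0)+np.r_[[[0,0,0]],np.diag([.006,.006,.08])],xatol=1e-4,fatol=1e-4))
    return r.x,r.fun
E
python3 - <<'E'
from h import *
v=np.load('w_v1.npy');s=dict(eef_pos=v[:3],tcp_rot=v[3:])
print(fitvial(cv2.imread('pics/w_v1.png'),cam('wrist',s),[.48,-.094,-.21]))
print(fitvial(cv2.imread('pics/top0.png'),cam('top'),[.48,-.094,-.21]))
E
```

```text
(array([ 0.48463004, -0.09397108, -0.25094377]), np.float64(0.12924324201225207))
(array([ 0.48155006, -0.09094804, -0.24311238]), np.float64(0.35340008343763035))
```

Emit:
servo_tool(
  deltas=[
    [[0.1, 0.3, 0, 0.05], [0.2, 0.6, 0, 0.092], [0.26, 1, 0, 0.092], [0.26, 1, 0, 0.092], [0.26, 1, 0, 0.092]],
  ],
  claw=-0.15,
  force=20,
)

```text
time: 6.1
eef_pos: [0.4828, -0.1446, 0.113]
tcp_rot: [-0.437, 0.556, 0.435, 0.557]
contact_force: [0.6, -1.1, -0.2]
opening: 0.425
```

Emit:
servo_tool(
  deltas=[
    [[0, 0.25, 0, 0], [0, 0.5, 0, 0], [0, 0.5, -0.2, 0], [0, 0.5, -0.4, 0], [0, 0.5, -0.4, 0]],
  ],
)

```text
time: 6.6
eef_pos: [0.4803, -0.0954, 0.0696]
tcp_rot: [-0.434, 0.558, 0.436, 0.557]
contact_force: [-0.7, -0.1, -0.6]
opening: 0.43
```

Run:
```python
from h import *
s=get_state();im=read_camera('wrist');print(s['eef_pos'],s['opening'],s['contact_force'],s['qpos']);cv2.imwrite('pics/w_v2.png',im)
print(fitvial(im,cam('wrist',s),[.483,-.094,-.245]))
R=Ro.from_quat(s['tcp_rot']).as_matrix();print(np.degrees(np.arctan2(R[1,2],R[0,2])))
print(proj(cam('wrist',s),vialpts([.483,-.094,-.245])).min(0),proj(cam('wrist',s),vialpts([.483,-.094,-.245])).max(0))
```

```text
[ 0.48026532 -0.09541027  0.06964776] 0.42956363422186306 [-0.71422157 -0.09092482 -0.62157236] [-4.03543530e-01  8.32758189e-02  2.13740913e+00 -2.81403862e-04
  9.25024385e-01 -1.72907979e+00]
(array([ 0.48466502, -0.0940988 , -0.25180174]), np.float64(0.06120395700709202))
75.95731277678668
[240.5420763  140.38760745] [276.06735224 281.40782046]
```

View pics/w_v2.png

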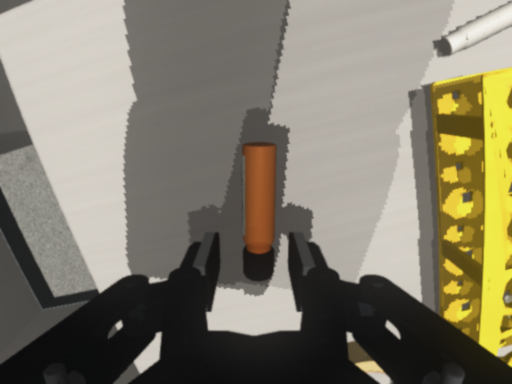

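Emit:
servo_tool(
  deltas=[
    [[0.04, 0.01, -0.15, 0], [0.04, 0.01, -0.3, 0], [0.04, 0.01, -0.45, 0], [0.04, 0.01, -0.6, 0], [0.04, 0.01, -0.65, 0]],
  ],
)

```text
time: 7.15
eef_pos: [0.486, -0.0951, 0.0064]
tcp_rot: [-0.435, 0.557, 0.435, 0.557]
contact_force: [0.7, 0.2, -0.0]
opening: 0.426
```

Emit:
servo_tool(
  deltas=[
    [[0, 0, 0, 0], [0, 0, 0, 0], [0, 0, 0, 0], [0, 0, 0, 0], [0, 0, 0, 0]],
  ],
)

```text
time: 7.65
eef_pos: [0.4862, -0.0945, 0.0068]
tcp_rot: [-0.436, 0.557, 0.435, 0.557]
contact_force: [0.4, -0.4, -0.3]
opening: 0.429
```

Run:
```python
from h import *
s=get_state();print(s['eef_pos'],s['opening'],s['contact_force'])
im=read_camera('wrist');cv2.imwrite('pics/w_v3.png',im)
print(fitvial(im,cam('wrist',s),[.484,-.094,-.25]))
```

```text
[ 0.48617395 -0.09450045  0.00682873] 0.4288756880638373 [ 0.38485272 -0.37973961 -0.32650474]
(array([ 0.4848973 , -0.09380536, -0.23899281]), np.float64(0.24562742336599955))
```

Emit:
servo_tool(
  deltas=[
    [[0, 0, -0.025, 0], [0, 0, -0.025, 0], [0, 0, -0.025, 0], [0, 0, -0.025, 0], [0, 0, -0.025, 0]],
  ],
  claw=-0.34,
)

```text
time: 8.2
eef_pos: [0.4859, -0.0944, 0.0038]
tcp_rot: [-0.435, 0.557, 0.435, 0.557]
contact_force: [0.6, 1.3, 0.2]
opening: 0.327
```

Emit:
servo_tool(
  deltas=[
    [[0.004, 0.015, 0, 0], [0.008, 0.03, 0, 0], [0.012, 0.047, 0, 0], [0.016, 0.064, 0, 0], [0.02, 0.08, 0, 0]],
  ],
)

```text
time: 8.7
eef_pos: [0.4879, -0.0862, 0.0038]
tcp_rot: [-0.435, 0.557, 0.435, 0.557]
contact_force: [0.3, -0.1, -0.6]
opening: 0.329
```

Emit:
servo_tool(
  deltas=[
    [[0.004, 0.016, 0, 0], [0.008, 0.032, 0, 0], [0.012, 0.048, 0, 0], [0.016, 0.064, 0, 0], [0.02, 0.08, 0, 0]],
  ],
)

```text
time: 9.2
eef_pos: [0.4899, -0.0783, 0.0038]
tcp_rot: [-0.435, 0.557, 0.435, 0.557]
contact_force: [-0.4, 0.0, -0.4]
opening: 0.331
```

Emit:
servo_tool(
  deltas=[
    [[0.005, 0.02, 0, 0], [0.01, 0.04, 0, 0], [0.015, 0.06, 0, 0], [0.018, 0.075, 0, 0], [0.021, 0.085, 0, 0]],
  ],
)

```text
time: 9.7
eef_pos: [0.492, -0.0697, 0.0038]
tcp_rot: [-0.435, 0.557, 0.435, 0.557]
contact_force: [-0.9, 0.2, 0.3]
opening: 0.329
```

Emit:
servo_tool(
  deltas=[
    [[0, 0, 0, 0], [0, 0, 0, 0], [0, 0, 0, 0], [0, 0, 0, 0], [0, 0, 0, 0]],
  ],
)

```text
time: 10.2
eef_pos: [0.492, -0.0699, 0.0038]
tcp_rot: [-0.435, 0.557, 0.435, 0.557]
contact_force: [-0.5, -0.7, -0.7]
opening: 0.332
```

Run:
```python
from h import *
s=get_state();print(s['eef_pos'],s['opening'],s['contact_force'])
im=read_camera('wrist');cv2.imwrite('pics/w_v4.png',im)
print(fitvial(im,cam('wrist',s),[.490,-.07,-.25]))
```

```text
[ 0.49196201 -0.06993956  0.00384278] 0.3317941204414568 [-0.47483352 -0.68435016 -0.67574102]
(array([ 0.49105625, -0.07064252, -0.20298466]), np.float64(0.25375035200146867))
```

View pics/w_v4.png

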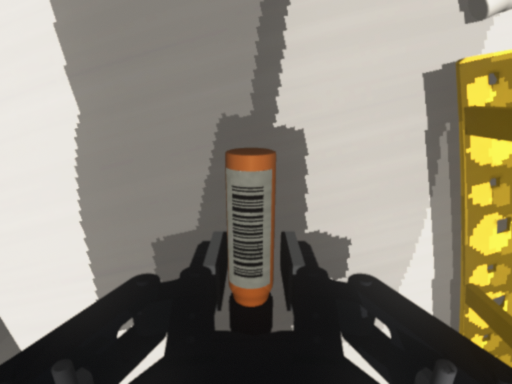

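The label now faces up: it spans px 228–271 on the body at 225–276, with the bars centred at about 251. I'll open, lift and re-measure.

Emit:
servo_tool(
  deltas=[
    [[0, 0, 0, 0], [0, 0, 0, 0], [0, 0, 0, 0], [0, 0, 0, 0], [0, 0, 0, 0]],
  ],
  claw=0.1,
)

```text
time: 10.75
eef_pos: [0.492, -0.0699, 0.0038]
tcp_rot: [-0.435, 0.557, 0.435, 0.557]
contact_force: [1.0, 0.3, 0.0]
opening: 0.549
```

Emit:
servo_tool(
  deltas=[
    [[0, 0, 0.1, 0], [0, 0, 0.3, 0], [0, 0, 0.6, 0], [0, 0, 1, 0], [0, 0, 1, 0]],
  ],
)

```text
time: 11.25
eef_pos: [0.4962, -0.0713, 0.1106]
tcp_rot: [-0.439, 0.555, 0.432, 0.56]
contact_force: [1.6, -1.2, 0.8]
opening: 0.55
```

Emit:
servo_tool(
  deltas=[
    [[0, 0, 0.3, 0], [0, 0, 0.6, 0], [0, 0, 1, 0], [0, 0, 1, 0], [0, 0, 1, 0]],
  ],
)

```text
time: 11.75
eef_pos: [0.4924, -0.07, 0.2051]
tcp_rot: [-0.436, 0.557, 0.435, 0.558]
contact_force: [-0.7, 0.2, -0.7]
opening: 0.549
```

Run:
```python
from h import *
s=get_state();print(s['eef_pos'],s['opening'],s['contact_force'])
im=read_camera('wrist');cv2.imwrite('pics/w_v5.png',im);c=cam('wrist',s)
p,f=fitvial(im,c,[.490,-.07,-.25]);print(p,f)
print([(d['at'],d['p']) for d in recognise('wrist','barcode')])
u=np.array([np.cos(p[2]),np.sin(p[2])])
# dock pic ortho for z=0.04 and handle top z=.166
v=np.load('w_dock.npy');cd=cam('wrist',dict(eef_pos=v[:3],tcp_rot=v[3:]));di=cv2.imread('pics/w_dock.png')
a=ortho(di,cd,.36,.56,.26,.48,.04,1500)
# vial ortho aligned to axis at z=.024
q=[[*(p[:2]+u*i+np.array([-u[1],u[0]])*j),.022] for i in np.arange(.055,-.055,-1/4000) for j in np.arange(.016,-.016,-1/4000)]
P=proj(c,q).reshape(440,-1,2).astype(np.float32);b=cv2.remap(im,P[...,0],P[...,1],2)
b=np.pad(b,((0,0),(0,20),(0,0)));a=np.pad(a,((0,440-a.shape[0]),(0,0),(0,0)))
cv2.imwrite('pics/comp.png',np.hstack([b,a]));print(b.shape)
```

```text
[ 0.4924287  -0.07003007  0.20507712] 0.5486656882680596 [-0.73644347  0.19199953 -0.65921399]
[ 0.55541047 -0.08915588 -0.24868607] 1.8821054002996547
[([0.4848, -0.0669, 0.0243], 0.91)]
(440, 148, 3)
```

View pics/comp.png

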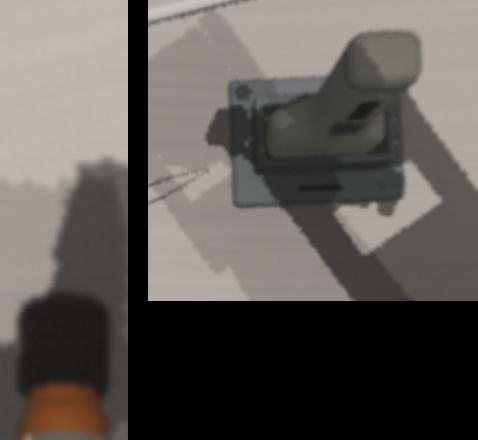

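```bash
cat >> h.py <<'E'
def fitvial2(im,c,p0,z=.012):
    hsv=cv2.cvtColor(im,cv2.COLOR_BGR2HSV);H=hsv.astype(int)
    amb=((H[...,0]<15)&(H[...,1]>110)&(H[...,2]>60));blk=H[...,2]<38
    roi=cv2.dilate(sil(c,p0,amb.shape).round().astype(np.uint8),np.ones((17,17)))
    m=cv2.morphologyEx(((amb|blk)&(roi>0)).astype(np.uint8),cv2.MORPH_OPEN,np.ones((2,2)))
    t=np.zeros_like(m);cv2.fillConvexPoly(t,cv2.convexHull(cv2.findNonZero(m)),1)
    f=lambda p:np.abs(sil(c,p,m.shape)-t).sum()/t.sum()
    r=minimize(f,p0,method='Nelder-Mead',options=dict(initial_simplex=np.array(p0)+np.r_[[[0,0,0]],np.diag([.006,.006,.08])],xatol=1e-4,fatol=1e-4))
    return r.x,r.fun
E
python3 - <<'E'
from h import *
s=get_state();im=cv2.imread('pics/w_v5.png');c=cam('wrist',s)
p,f=fitvial2(im,c,[.49,-.07,-.24]);print('vial',p,f)
u=np.array([np.cos(p[2]),np.sin(p[2])]);n=np.array([-u[1],u[0]]);print('barcode',p[:2]-.014*u)
js=np.arange(.018,-.018,-1/4000);I=np.arange(.06,-.06,-1/4000)
q=[[*(p[:2]+u*i+n*j),.022] for i in I for j in js]
P=proj(c,q).reshape(len(I),-1,2).astype(np.float32);b=cv2.remap(im,P[...,0],P[...,1],2);cv2.imwrite('pics/lab.png',b)
tc=cam('top');v=np.load('w_dock.npy');cd=cam('wrist',dict(eef_pos=v[:3],tcp_rot=v[3:]))
print('handle top: topcam',back(tc,[[239.3,214]],.166))
w=proj(cd,[[.52,.3227,.04]]);print('wrist',back(cd,w,.166))
cr=np.array([[443,92],[690,78],[698,257],[455,270]]);B=back(tc,np.c_[210+(cr[:,0]-350)/7,195+cr[:,1]/7],.01);print(B,B.mean(0))
e=B[0]-B[1];print(np.degrees(np.arctan2(e[1],e[0])),np.linalg.norm(e))
E
```

```text
vial [ 0.48931203 -0.07141003 -0.22852479] 0.2268126979521772
barcode [ 0.47567601 -0.06823846]
handle top: topcam [[0.47324033 0.36142959 0.166     ]]
wrist [[0.47236265 0.36309208 0.166     ]]
[[0.51590603 0.42481026 0.01      ]
 [0.52027148 0.30080814 0.01      ]
 [0.43038451 0.29872852 0.01      ]
 [0.42642833 0.41958157 0.01      ]] [0.47324759 0.36098213 0.01      ]
92.01624387898924 0.12407894110244225
```

Emit:
servo_tool(
  deltas=[
    [[0, 0.3, 0.3, -0.09], [0, 0.6, 0.6, -0.18], [0, 1, 0.9, -0.27], [0, 1, 0.9, -0.36], [0, 1, 0.9, -0.45]],
  ],
  claw=1,
)

```text
time: 12.35
eef_pos: [0.4917, 0.0314, 0.2934]
tcp_rot: [-0.214, 0.674, 0.215, 0.674]
contact_force: [0.4, -1.2, -0.1]
opening: 1.0
```

Emit:
servo_tool(
  deltas=[
    [[0, 0.3, 0, -0.09], [0, 0.6, 0, -0.18], [0, 1, 0, -0.27], [0, 1, 0, -0.36], [0, 1, 0, -0.365]],
  ],
)

```text
time: 12.85
eef_pos: [0.491, 0.1311, 0.2916]
tcp_rot: [-0.017, 0.708, 0.017, 0.705]
contact_force: [-0.4, 0.3, 0.2]
opening: 1.0
```

Emit:
servo_tool(
  deltas=[
    [[0, 0.3, 0, 0], [0, 0.6, 0, 0], [0, 1, 0, 0], [0, 1, 0, 0], [0, 1, 0, 0]],
  ],
)

```text
time: 13.35
eef_pos: [0.4916, 0.2299, 0.2924]
tcp_rot: [-0.018, 0.708, 0.017, 0.706]
contact_force: [-0.0, -0.2, -0.3]
opening: 1.003
```

Run:
```python
from h import *
s=get_state();print(s['eef_pos'],s['qpos'],s['opening'])
R=Ro.from_quat(s['tcp_rot']).as_matrix();print(np.degrees(np.arctan2(R[1,2],R[0,2])),'cam at',-cam('wrist',s)[2].T@cam('wrist',s)[3])
```

```text
[0.4915749  0.2298952  0.29241706] [ 2.50702804e-01 -4.81720782e-02  1.83181163e+00 -5.90630194e-04
  1.36058708e+00  2.01756840e-01] 1.0025504087213764
2.8114248975931866 cam at [0.48867403 0.30193573 0.43496506]
```

View pics/lab.png

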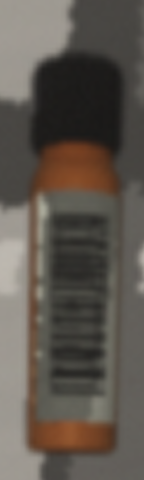

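Emit:
servo_tool(
  deltas=[
    [[-0.09, 0.3, 0, 0], [-0.185, 0.6, 0, 0], [-0.185, 1, 0, 0], [-0.185, 1, 0, 0], [-0.185, 1, 0, 0]],
  ],
)

```text
time: 13.85
eef_pos: [0.4736, 0.3292, 0.293]
tcp_rot: [-0.017, 0.707, 0.016, 0.707]
contact_force: [0.7, 0.2, -0.2]
opening: 1.001
```

Emit:
servo_tool(
  deltas=[
    [[0, 0.2, -0.3, 0], [0, 0.32, -0.6, 0], [0, 0.32, -0.8, 0], [0, 0.32, -0.8, 0], [0, 0.32, -0.8, 0]],
  ],
)

```text
time: 14.35
eef_pos: [0.474, 0.3607, 0.2139]
tcp_rot: [-0.016, 0.707, 0.016, 0.707]
contact_force: [0.9, 0.4, 0.7]
opening: 1.0
```

Run:
```python
from h import *
s=get_state();im=read_camera('wrist');cv2.imwrite('pics/w_h.png',im);c=cam('wrist',s);print(s['eef_pos'],s['opening'])
R=Ro.from_quat(s['tcp_rot']).as_matrix();print(np.degrees(np.arctan2(R[1,2],R[0,2])))
print('handle top proj',proj(c,[[.4732,.362,.166],s['eef_pos']]))
t=read_camera('top');cv2.imwrite('pics/top1.png',t)
print([(np.round(d['at'],4),d['p']) for n in ('barcode','vial') for d in recognise('top',n)])
r=read_camera('scene');print([(np.round(d['at'],4),d['p']) for n in ('barcode','vial') for d in recognise('scene',n)])
# barcode from w_v4
q=np.array([-0.435,.557,.435,.557]);c4=cam('wrist',dict(eef_pos=[.492,-.0699,.0038],tcp_rot=q/np.linalg.norm(q)))
b=back(c4,[[252,185],[248,278],[252,171],[249,290]],.024);print(b,b[:2].mean(0),np.linalg.norm(b[0]-b[1]),np.linalg.norm(b[2]-b[3]))
tt=cv2.resize(t[190:240,345:385],None,fx=9,fy=9,interpolation=2)
cv2.imwrite('pics/c2.png',np.hstack([np.pad(im,((0,66),(0,0),(0,0)))[:450,100:480],tt]))
```

```text
[0.47401864 0.36069463 0.21394198] 1.0004623512696298
2.5626214842656987
handle top proj [[251.95824567 210.82528449]
 [252.93074392 244.46721209]]
[(array([ 0.4877, -0.0703,  0.0211]), 0.44), (array([ 0.4879, -0.068 ,  0.0229]), 0.61)]
[(array([0.4587, 0.3682, 0.0848]), 0.45)]
[[ 0.45465636 -0.06091572  0.024     ]
 [ 0.49877928 -0.07399701  0.024     ]
 [ 0.44869497 -0.05941516  0.024     ]
 [ 0.50543569 -0.07520562  0.024     ]] [ 0.47671782 -0.06745636  0.024     ] 0.04602121386259124 0.05889692611226103
```

View pics/c2.png

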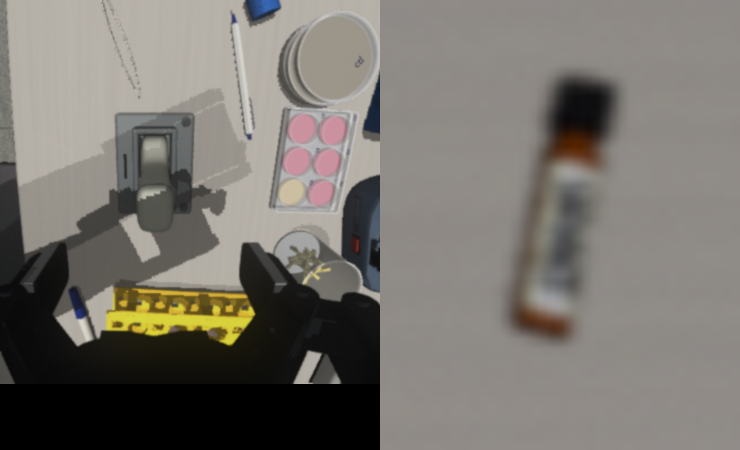

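Wrist view: the handle top is at about (255,205), between the fingers. The right-hand top-camera crop shows the barcode up, with its centre near full-picture px (365.6,216.7). Going down to grip.

Emit:
servo_tool(
  deltas=[
    [[0.01, 0, -0.2, 0], [0.01, 0, -0.4, 0], [0.01, 0, -0.6, 0], [0.01, 0, -0.8, 0], [0.01, 0, -1, 0]],
  ],
)

```text
time: 15.2
eef_pos: [0.4746, 0.3623, 0.1136]
tcp_rot: [-0.016, 0.707, 0.017, 0.707]
contact_force: [-0.6, -0.2, -0.1]
opening: 1.003
```

Emit:
servo_tool(
  deltas=[
    [[0, 0, 0, 0], [0, 0, 0, 0], [0, 0, 0, 0], [0, 0, 0, 0], [0, 0, 0, 0]],
  ],
  claw=-1,
  force=40,
)

```text
time: 15.7
eef_pos: [0.4752, 0.3626, 0.1156]
tcp_rot: [-0.016, 0.706, 0.017, 0.708]
contact_force: [-0.3, 0.6, 2.1]
opening: 0.297
```

Emit:
servo_tool(
  deltas=[
    [[0, 0, 0, 0], [0, 0, 0, 0], [0, 0, 0, 0], [0, 0, 0, 0], [0, 0, 0, 0]],
  ],
)

```text
time: 16.2
eef_pos: [0.4752, 0.3627, 0.1156]
tcp_rot: [-0.016, 0.706, 0.017, 0.708]
contact_force: [-1.7, -0.3, 5.5]
opening: 0.3
```

Run:
```python
from h import *
s=get_state();print(s['eef_pos'],s['opening'],s['contact_force'],s['wrist_torque'])
tc=cam('top');b=back(tc,[[365.6,216.7]],.024);print(b)
t=cv2.imread('pics/top1.png')
print(fitvial2(t,tc,[.489,-.0714,-.24]))
```

```text
[0.47523623 0.36265595 0.11559865] 0.29988735131243666 [-1.73195226 -0.30203078  5.54734399] [-0.04148273  0.21597621  0.03788632]
[[ 0.47294347 -0.06867022  0.024     ]]
(array([ 0.48586637, -0.07450097, -0.18846918]), np.float64(1.2691176470588235))
```

Emit:
servo_tool(
  deltas=[
    [[0, 0, 0.1, 0], [0, 0, 0.25, 0], [0, 0, 0.5, 0], [0, 0, 0.8, 0], [0, 0, 1, 0]],
  ],
)

```text
time: 16.7
eef_pos: [0.475, 0.3624, 0.2169]
tcp_rot: [-0.016, 0.706, 0.017, 0.708]
contact_force: [0.3, 0.5, -1.8]
opening: 0.302
```

Emit:
servo_tool(
  deltas=[
    [[0, 0, 0.3, 0], [0, 0, 0.6, 0], [0, 0, 0.75, 0], [0, 0, 0.75, 0], [0, 0, 0.75, 0]],
  ],
)

```text
time: 17.2
eef_pos: [0.474, 0.3619, 0.2879]
tcp_rot: [-0.017, 0.707, 0.016, 0.706]
contact_force: [-0.2, -0.1, -1.7]
opening: 0.3
```

Run:
```python
from h import *
s=get_state();print(s['eef_pos'],s['opening'],s['contact_force'],s['wrist_torque'])
im=read_camera('wrist');im2=read_camera('scene');cv2.imwrite('pics/lift.png',np.hstack([im[:,130:400],im2[60:280,180:330].repeat(1,0)[:,:] if 0 else cv2.resize(im2[100:260,180:310],(312,384),interpolation=2)]))
c=cam('wrist',s);R=Ro.from_quat(s['tcp_rot']).as_matrix();e=s['eef_pos']
z=R[:,2]*[1,1,0];y=R[:,1]*[1,1,0]
for h,a,b in((.036,.015,.038),(0,.015,.038)):
  print(h,proj(c,[e+np.array([0,0,-.1056+h])+i*a*z+j*b*y for i in(1,-1) for j in (1,-1)]).round().tolist())
print(proj(c,[e+np.array([0,0,-.1056+.156])+i*.013*z+j*.017*y for i in(1,-1) for j in (1,-1)]).round().tolist())
```

```text
[0.47402091 0.36186161 0.2878585 ] 0.3003722799955276 [-0.2303858  -0.06043837 -1.65211776] [ 0.0164554   0.02666049 -0.02839831]
0.036 [[274.0, 153.0], [272.0, 248.0], [232.0, 153.0], [234.0, 248.0]]
0 [[271.0, 146.0], [270.0, 229.0], [235.0, 146.0], [237.0, 229.0]]
[[289.0, 266.0], [286.0, 341.0], [216.0, 266.0], [220.0, 341.0]]
```

View pics/lift.png

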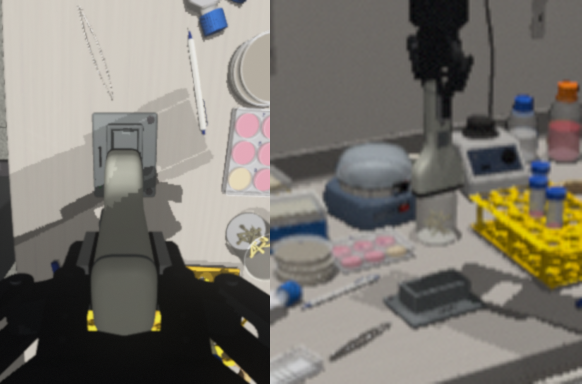

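The reader is upright in the fingers, the dock is empty, and the window is at about z=0.18, above the tubes. Carrying it over the rack.

Emit:
servo_tool(
  deltas=[
    [[0, -0.15, 0, 0], [0, -0.35, 0, 0], [0, -0.6, 0, 0], [0, -0.8, 0, 0], [0, -1, 0, 0]],
  ],
)

```text
time: 17.8
eef_pos: [0.4738, 0.2602, 0.2874]
tcp_rot: [-0.017, 0.708, 0.016, 0.706]
contact_force: [-0.6, 0.6, -1.1]
opening: 0.299
```

Emit:
servo_tool(
  deltas=[
    [[0, -0.2, 0, 0], [0, -0.4, 0, 0], [0, -0.6, 0, 0], [0, -0.8, 0, 0], [0, -1, 0, 0]],
  ],
)

```text
time: 18.3
eef_pos: [0.4736, 0.1604, 0.2875]
tcp_rot: [-0.017, 0.708, 0.016, 0.706]
contact_force: [0.8, 0.1, -1.5]
opening: 0.301
```

Emit:
servo_tool(
  deltas=[
    [[0, -0.2, 0, 0.07], [0, -0.4, 0, 0.14], [0, -0.6, 0, 0.21], [0, -0.8, 0, 0.27], [0, -1, 0, 0.27]],
  ],
)

```text
time: 18.8
eef_pos: [0.4735, 0.0606, 0.2876]
tcp_rot: [-0.165, 0.688, 0.165, 0.687]
contact_force: [-0.8, 0.6, -1.2]
opening: 0.297
```

Emit:
servo_tool(
  deltas=[
    [[0, -0.2, 0, 0.07], [0, -0.4, 0, 0.14], [0, -0.6, 0, 0.21], [0, -0.8, 0, 0.27], [0, -0.9, 0, 0.27]],
  ],
)

```text
time: 19.3
eef_pos: [0.4735, -0.0296, 0.2877]
tcp_rot: [-0.305, 0.639, 0.305, 0.637]
contact_force: [-0.4, -0.1, -1.5]
opening: 0.3
```

Emit:
servo_tool(
  deltas=[
    [[0, -0.1, 0, 0.07], [0, -0.2, 0, 0.14], [0.01, -0.3, 0, 0.21], [0.017, -0.4, 0, 0.271], [0.017, -0.4, 0, 0.271]],
  ],
)

```text
time: 19.8
eef_pos: [0.4757, -0.0686, 0.2881]
tcp_rot: [-0.432, 0.56, 0.433, 0.559]
contact_force: [0.5, -0.3, -1.7]
opening: 0.298
```

Emit:
servo_tool(
  deltas=[
    [[0, 0, 0, 0], [0, 0, 0, 0], [0, 0, 0, 0], [0, 0, 0, 0], [0, 0, 0, 0]],
  ],
)

```text
time: 20.3
eef_pos: [0.4762, -0.0676, 0.2889]
tcp_rot: [-0.434, 0.559, 0.434, 0.559]
contact_force: [0.3, 0.5, -2.2]
opening: 0.299
```

Run:
```python
from h import *
s=get_state();print(s['eef_pos'],s['opening'],s['contact_force'],s['dq'].round(3) if hasattr(s['dq'],'round') else s['dq'])
im=read_camera('wrist');cv2.imwrite('pics/fin1.png',im);c=cam('wrist',s);R=Ro.from_quat(s['tcp_rot']).as_matrix();print(np.degrees(np.arctan2(R[1,2],R[0,2])))
print(proj(c,[[.4742,-.0685,.024]]))
print([(np.round(d['at'],4),d['p']) for n in ('barcode','vial') for d in recognise('wrist',n)])
```

```text
[ 0.47615166 -0.06763214  0.28886361] 0.2993615480965162 [ 0.28693021  0.53484247 -2.18990128] [-0.002  0.003 -0.001 -0.     0.002 -0.002]
75.6453806815818
[[253.61097131 156.76051363]]
[(array([ 0.454 , -0.0565,  0.0239]), 0.54), (array([0.6635, 0.2369, 0.0526]), 0.49), (array([0.382 , 0.1174, 0.0165]), 0.73), (array([ 0.4501, -0.0624,  0.023 ]), 0.66)]
```

View pics/fin1.png

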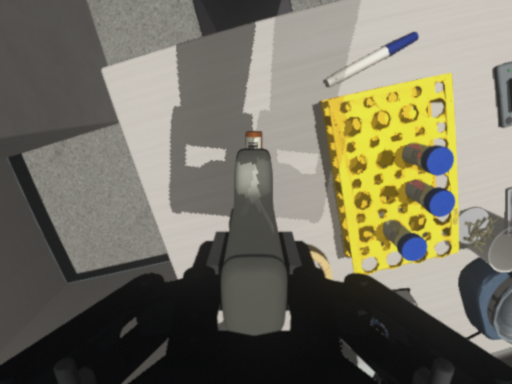

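Run:
```python
from h import *
s=get_state();c=cam('wrist',s);u=np.array([np.cos(-.245),np.sin(-.245),0])
for z in(0,.006,.012):
    t=back(c,[[253.8,131]],z)[0];print(z,t,t+.036*u)
im=cv2.imread('pics/fin1.png')
t=read_camera('top');cv2.imwrite('pics/top2.png',t)
```

```text
0 [ 0.44197928 -0.06012272  0.        ] [ 0.47690423 -0.06885474  0.        ]
0.006 [ 0.44147437 -0.05999289  0.006     ] [ 0.47639932 -0.06872492  0.006     ]
0.012 [ 0.44096946 -0.05986307  0.012     ] [ 0.47589441 -0.0685951   0.012     ]
```

Emit:
servo_tool(
  deltas=[
    [[0, -0.003, -0.2, 0], [0, -0.006, -0.4, 0], [0, -0.01, -0.6, 0], [0, -0.01, -0.8, 0], [0, -0.01, -0.9, 0]],
  ],
)

```text
time: 21.0
eef_pos: [0.4751, -0.0685, 0.1968]
tcp_rot: [-0.433, 0.559, 0.435, 0.558]
contact_force: [-0.2, -0.1, -2.0]
opening: 0.303
```

Emit:
servo_tool(
  deltas=[
    [[0, 0, -0.05, 0], [0, 0, -0.1, 0], [0, 0, -0.2, 0], [0, 0, -0.25, 0], [0, 0, -0.25, 0]],
  ],
)

```text
time: 21.5
eef_pos: [0.4757, -0.0687, 0.173]
tcp_rot: [-0.433, 0.559, 0.434, 0.558]
contact_force: [0.8, 0.4, -1.6]
opening: 0.296
```

Run:
```python
from h import *
s=get_state();c=cam('wrist',s);print(s['eef_pos'],s['contact_force'],s['opening'])
im=read_camera('wrist');sc=read_camera('scene');cv2.imwrite('pics/sc_f.png',sc)
cv2.imwrite('pics/fin2.png',np.hstack([cv2.resize(im[80:280,180:330],None,fx=2.2,fy=2.2,interpolation=2),cv2.resize(sc[150:210,310:370],(440,440),interpolation=2)]))
P=vialpts([.4742+.014*u,-.0685+.014*v,-.245]) if 0 else vialpts([.4742+.0136,-.0685-.0034,-.245])
print(proj(c,P[40:]).min(0),proj(c,P[40:]).max(0))
```

```text
[ 0.47567995 -0.06869358  0.17298697] [ 0.79652648  0.4377035  -1.62797041] 0.2962285236873401
[242.68263121 138.5145493 ] [266.18672059 141.22410253]
```

No pictures are left to view, so I'll check numerically and finish the descent to TCP z≈0.150 (window ≈0.044).

Emit:
servo_tool(
  deltas=[
    [[0, 0, -0.05, 0], [0, 0, -0.1, 0], [0, 0, -0.15, 0], [0, 0, -0.2, 0], [0, 0, -0.23, 0]],
  ],
)

```text
time: 22.1
eef_pos: [0.4758, -0.0688, 0.15]
tcp_rot: [-0.433, 0.559, 0.434, 0.558]
contact_force: [-0.0, 0.1, -1.5]
opening: 0.298
```

Emit:
servo_tool(
  deltas=[
    [[0, 0, 0, 0], [0, 0, 0, 0], [0, 0, 0, 0], [0, 0, 0, 0], [0, 0, 0, 0]],
  ],
)

```text
time: 22.6
eef_pos: [0.4763, -0.0689, 0.151]
tcp_rot: [-0.434, 0.558, 0.433, 0.559]
contact_force: [-1.4, -0.5, -0.6]
opening: 0.303
```

Run:
```python
from h import *
s=get_state();c=cam('wrist',s);print(s['eef_pos'],s['contact_force'],s['opening'],np.abs(s['dq']).max())
R=Ro.from_quat(s['tcp_rot']).as_matrix();print(np.degrees(np.arctan2(R[1,2],R[0,2])),R[2,0])
im=read_camera('wrist');cv2.imwrite('pics/fin3.png',im)
P=vialpts([.4755+.0136,-.0687-.0034,-.245]);print('tail pred',proj(c,P[40:]).min(0),proj(c,P[40:]).max(0))
e=s['eef_pos'];z=R[:,2];y=R[:,1]
print('head end pred',proj(c,[e+[0,0,-.1056+h]+i*.015*z+.038*y for h in(0,.036) for i in(1,-1)]).round().tolist())
H=cv2.cvtColor(im,cv2.COLOR_BGR2HSV).astype(int);m=(H[...,0]<15)&(H[...,1]>110)&(H[...,2]>60)
m[:,:200]=0;m[:,310:]=0;m[220:]=0;yy,xx=np.nonzero(m);print('amber',len(yy),(xx.min(),xx.max(),yy.min(),yy.max()) if len(yy) else '')
print(im[100:200:3,254].tolist())
for n in('reader','window'):
  sc=read_camera('scene');print(n,[(np.round(d['at'],3),round(d['p'],2)) for d in recognise('scene',n)])
t=read_camera('top');print([(np.round(d['at'],3),round(d['p'],2)) for d in recognise('top','reader')])
```

```text
[ 0.47627366 -0.06892754  0.15104732] [-1.42384472 -0.46730239 -0.60631376] 0.3034512271575651 0.0012582873110504648
75.64179190125198 -0.999999902198612
tail pred [242.09137881 141.36157015] [267.36519681 144.58121825]
head end pred [[273.0, 147.0], [237.0, 147.0], [276.0, 153.0], [234.0, 153.0]]
amber 126 (np.int64(244), np.int64(266), np.int64(143), np.int64(148))
[[182, 191, 196], [181, 191, 196], [167, 175, 181], [159, 166, 171], [123, 129, 134], [73, 76, 79], [71, 75, 77], [72, 75, 78], [72, 76, 79], [71, 74, 77], [70, 74, 76], [72, 75, 77], [70, 74, 77], [71, 74, 78], [45, 53, 65], [36, 62, 105], [35, 55, 88], [69, 75, 75], [72, 78, 78], [77, 84, 84], [79, 86, 87], [82, 89, 89], [82, 89, 89], [82, 90, 90], [84, 90, 90], [83, 90, 90], [82, 89, 89], [82, 89, 89], [78, 86, 85], [81, 88, 88], [83, 90, 90], [85, 93, 92], [80, 87, 87], [92, 100, 100]]
reader [(array([0.408, 0.75 , 0.072]), 0.98), (array([ 0.464, -0.055,  0.094]), 0.64)]
window [(array([0.41 , 0.749, 0.072]), 0.98), (array([ 0.46 , -0.06 ,  0.104]), 0.86)]
[(array([0.42 , 0.732, 0.064]), 0.8), (array([ 0.463, -0.052,  0.086]), 0.63)]
```

```bash
python3 -c "
from plant import *
print(sign_off())"
```

```text
the job is handed in; nothing more can be done
None
```

I rolled the vial about 24 mm toward +y between loosely straddling fingers, which brought the barcode up, and let go. Then I lifted the reader out of its dock, carried it over the rack with the window about 58 mm above the tube tops, and turned it along the vial. I handed in at about 23 s of the 72 s while still holding it there. The sign-off reported no verdict.

**Last checks, all estimates from my own measurements:**
- **Barcode:** about 5° off straight up, measured after I let go.
- **Height:** the window is about 45 mm above the bench, roughly 21 mm above the vial. This assumes the reader sat on the dock floor when gripped and did not slip.
- **Position:** the window is about 1–3 mm from the barcode's centre.
- **Alignment:** the long side is within about 1–2° of the vial's axis, and the tool points straight down.
- **Grip and stillness:** the reader is held, the joints are still, and the measured forces on the tool are within noise.

**Disagreements and gaps:**
- My barcode positions from the top and wrist pictures differed by 3–4 mm. The recognition network's wrist and top-camera positions (taken while nothing blocked the view) were about 11–13 mm further along the vial; I set those aside.
- At the end the network's reader position also differed by 12–21 mm sideways, because it reports the visible surface.
- The last look at the reader over the vial was numerical only, because the limit on viewed pictures was reached. The visible vial end and the reader's head edge appeared within about 1–2 mm of where I predicted.

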